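Fit the mist valve's knob and hold the valve open

ROBOT

A 7-joint arm with a two-finger parallel gripper is mounted at the origin on the work surface. World frame = base frame: x ahead of the robot, y to its left, z up, the work surface at z = 0. Lengths are in m, angles in rad, forces in N, time in s.
With the tool pointing down it reaches from about 0.425 to 0.95 m from the base axis. Payload 16.7 kg.
Tool frame: the origin (TCP) lies at the very end of the fingers, on their centre line; the grasp point (between the pads) lies 19 mm behind it; z points along the fingers, y is the line along which they close (so a half turn about z gives the same grasp; the last joint's range is limited). The gripper opens to 94 mm and grips with 3 to 60 N. Pads are 16 mm wide; open, the fingers measure 119 mm over their backs; the gripper's body (75 mm by 177 mm) begins 78 mm behind the grasp point.
Start: joints at [1.093, 0.426, 0.074, 1.606, -0.034, 1.111, -0.067], TCP at [0.217, -0.639, 0.183] pointing down, gripper open.
Joint ranges: [-2.85, 2.85], [-0.5, 2.14], [-1.23, 1.37], [0.21, 2.46], [-1.02, 4.16], [0.16, 2.05], [-2.73, 2.73]. Speed limits (rad/s): [1.89, 1.89, 2.39, 2.39, 3.01, 3.01, 3.01].

INTERFACE

Orientations are given as a 3x3 rotation matrix whose columns are the frame's x, y, z axes.
In Python, from cell import env gives the robot as it stands. The module is installed in compiled form; this text tells all that it offers.
- The arm moves only by the tool move_arm, never from a script. Its argument "series" is a list of rows, each an object with "delta_pos": the shift along the tool's x, y, z scaled (see below), a list of three; "dr": the turn, a rotation vector about the tool's x, y, z scaled (see below), a list of three; "fingers": the opening, from -1 (shut) to 1 (fully open). A call has 1 to 5 rows; each row shifts and turns the commanded pose from where the row before left it, along the tool's axes as they then stand; what a row does not reach is not made up. The controller multiplies each number of a shift by 75 mm and each number of a turn by 360 degrees. A row lasts 1/12 s, in which the tool goes at most 41.7 mm and 7.16 degrees, less where a joint would pass 70% of its speed; a pose out of reach is approached as far as the arm can. A call with a number of a shift or a turn outside -1 to 1 is refused whole. A call with a gripper value outside its range is refused whole. The fingers move at their own pace and stop on an object; "force" is the grip in N (left out, the last holds). Time passes only in rows, so rows that do not move let the fingers close. It gives the time, the measured TCP pose, the force, the opening and the grip force at its end, in the units of the state.
- env.read_state(): the state, without advancing time (a new reading comes with each control period).
- env.get_image(name): name is "scene" or "top" or "wrist"; returns a dict with "image" (384x512x3 uint8, blue, green, red), "mtx" (3x3 intrinsics, pixels), "k1" (the pictures are not rectified: a ray, as slopes to the right and down, at radius r is drawn at 1 + k1 r^2 times it, then the intrinsics apply), "R" (3x3) and "t" (3): a world point X has camera coordinates R X + t. Camera axes: x right, y down, z forward; pixel columns grow to the right and rows downward; lengths in m; the calibration is good to about 2 mm. A picture is of the moment at which its call begins. There is no depth.
- env.hand_in(): hands the job in; it is judged then, once.
The state is a dict: "clock": time; "qpos": joint angles; "qd": joint speeds; "effort": joint torques, N m; "position": TCP position; "tcp_rot": TCP orientation; "ft_force": force on the tool from outside, world axes, zero at the start; "moment": the same for the moment, N m; "gripper_width": finger opening in m; "grasp_force": force on a finger pad.
Only numpy, scipy, OpenCV 4.12 (cv2) and the standard library are available. Lean on these libraries where they do the work, as an engineer would, in place of code of your own. Each camera call takes 0.05 s, during which the arm holds its last target. There are 200 camera calls.

TASK

The orange knob has come off the green mist valve on the potting bench. Pick it up, turn it so that the flat in its bore matches the flat of the brass D-shaft (the white half of its grip then points the same way as the white mark on the valve), push it fully home on the shaft, then press the sprung shaft all the way down and finish with the robot still pressing the knob down, to keep the mist running. Leave the bowl, pot, funnel and scoop where they are.

Things in the scene. Friction and masses are not known exactly. Their poses are not given: they have to be found in the camera images.
- knob: Loose orange knob, 60 g, upright on the bench. Origin: centre of its underside, z up. Round skirt 48 mm across, z 0 to 28 mm; on it, centred, a straight grip fin 44 mm long in x, 12 mm thick in y, z 28 to 50 mm. The fin's white half points to +x. In the underside a blind D bore 22 mm deep: round part 20 mm across, flat 3 mm from the axis on the +x (white) side.
- knob_pointer (a point): Middle of the white end of the knob's grip fin, 22 mm out from the knob's axis along +x, 39 mm above its underside; axes as the knob's.
- valve: Mist valve fixed to the bench: round green housing 60 mm in diameter (flange 72 mm), 55 mm high, a brass pipe stub out to 75 mm along +x and one to 52 mm (nozzle tip 64 mm) along -x, both 26 mm above the bench. Origin at the centre of its underside, z up. A white mark on the housing's top, from the shaft towards +x, shows the side of the shaft's flat.
- shaft_tip (a point): Top centre of the upright brass D-shaft, axes as the valve's; moves down with the shaft. Shaft 18 mm across, flat 2 mm from its axis on the +x side, top 3 mm tapered (to 14 mm across, flat at the axis); tip 91 mm above the bench, 36 mm above the housing when not pressed. Does not turn. The knob is home when its underside is 22 mm below the tip; clearance 1 mm a side, about 7 degrees.
- plunger (a joint): How far the D-shaft is pressed down, in m: 0 up, 0.010 all the way down. Spring: about 6 N to start it moving, 12 N at the bottom stop; it springs up when let go. The knob's underside is then still 4 mm clear of the housing.
- bowl: Blue ceramic bowl, 120 mm across, 50 mm high; origin at the centre of its underside. Leave it alone.
- pot: Grey plastic pot, 110 mm across the rim, 100 mm high; origin at the centre of its underside. Leave it alone.
- funnel: Yellow plastic funnel standing mouth down, 116 mm across, 115 mm high; origin at the centre of its underside. Leave it alone.
- scoop: Aluminium scoop lying on the bench, 190 mm long along its x (handle from -12 to -97 mm, pan from -13 to 90 mm), 56 mm wide, 26 mm high; origin at the underside below the pan's back. Leave it alone.
Not all that is in view belongs to the job. Of the things that look like the knob, the middle-sized one is meant. What is shaped like the valve but purple is not meant.

How it is judged:
By the outcome, as a careful person would: the job done as asked, in the order asked, and still so for the second after the job is handed in, while the arm keeps its last pose, push and grip.
It also fails if it takes over 42 s, if anything falls off the work surface, if the arm or the gripper's body presses on something with over 40 N, if the wrist force passes 120 N, or if a joint passes its speed limit or range.

## Working session

There is one attempt and no reset: what is moved stays moved. The work goes in short steps, Python scripts to look and compute and a tool call to move; the robot and the scene stay as the last step left them, time stands still between calls to the robot, and variables do not carry over. Pictures are saved under pics/ and viewed, at most 10 in all, crops included, and the job is handed in when it is done.

Besides the shell and the picture viewer there is one more tool, called after ">>>" as name(argument=value, ...), one argument or row to a line, values as JSON. move_arm: Moves the arm, as the interface text tells. Shifts and turns lie within -1 to 1; 1 stands for 75 mm of shift or 360 degrees of turn. Its arguments: {"type":"object","properties":{"series":{"type":"array"},"force":{"type":"number"}},"required":["series"]}

```bash
mkdir -p pics; cat > h.py <<'E'
import numpy as np, cv2
from cell import env
def ray(c,uv):
    p=np.array([[uv]],float)
    K=c["mtx"];d=np.array([(uv[0]-K[0][2])/K[0][0],(uv[1]-K[1][2])/K[1][1]])
    s=d.copy()
    for _ in range(20): s=d/(1+c["k1"]*(s@s))
    R=np.array(c["R"]);t=np.array(c["t"])
    return -R.T@t, R.T@np.array([s[0],s[1],1.])
def onz(c,uv,z):
    o,d=ray(c,uv); return o+d*(z-o[2])/d[2]
def proj(c,X):
    p=np.array(c["R"])@X+np.array(c["t"]); s=p[:2]/p[2]; s=s*(1+c["k1"]*(s@s)); K=c["mtx"]
    return np.array([K[0][0]*s[0]+K[0][2],K[1][1]*s[1]+K[1][2]])
E
python3 - <<'E'
from h import *
ims=[]
for n in("scene","top"):
    c=env.get_image(n); cv2.imwrite(f"pics/{n}0.png",cv2.resize(c["image"],(800,600))); print(n,np.round(c["mtx"],1).tolist(),c["k1"],np.round(-np.array(c["R"]).T@c["t"],3))
s=env.read_state();print(s["clock"],s["position"],np.round(s["tcp_rot"],3),s["gripper_width"])
E
```

```text
scene [[470.9, 0.0, 257.9], [0.0, 470.9, 199.6], [0.0, 0.0, 1.0]] -0.030785189029384298 [ 1.333 -0.298  0.863]
top [[416.5, 0.0, 257.4], [0.0, 416.5, 194.8], [0.0, 0.0, 1.0]] -0.0214704784035128 [ 0.421 -0.008  1.062]
0.1 [ 0.21716517 -0.63866558  0.18285155] [[ 0.947  0.322 -0.   ]
 [ 0.322 -0.947  0.001]
 [-0.    -0.001 -1.   ]] 0.09393699986267107
```

View pics/top0.png

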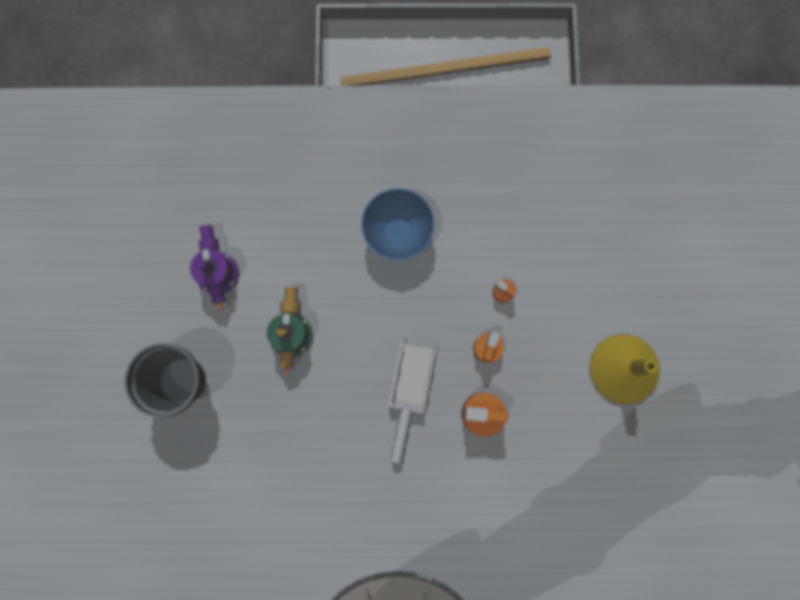

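View pics/scene0.png

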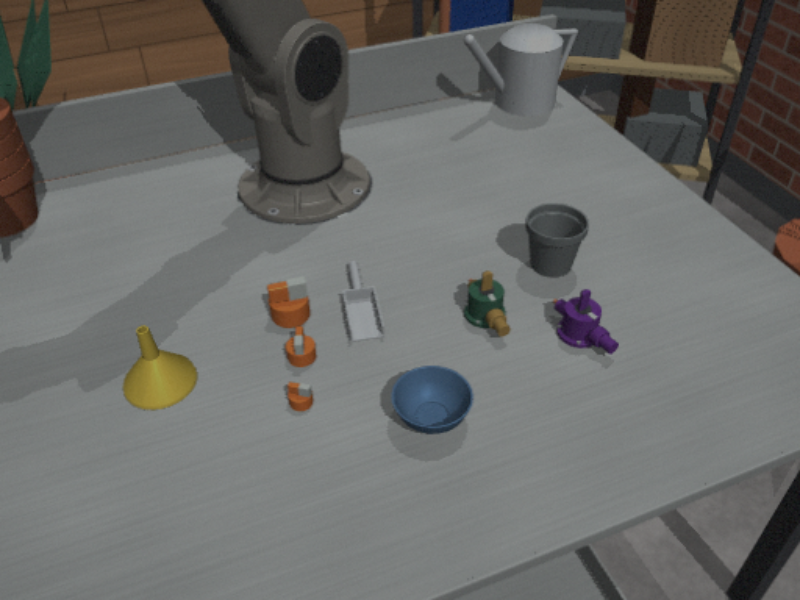

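Top view (800x600): there are three orange knobs, small at (504,290), middle at (489,347) and large at (485,414). The middle-sized one at (489,347) is the one meant. The green valve is at (287,333); the purple one at (210,268) is a decoy. I'll measure and confirm in a crop.

```bash
python3 - <<'E'
from h import *
c=env.get_image("top"); im=c["image"]; hsv=cv2.cvtColor(im,cv2.COLOR_BGR2HSV)
crop=lambda x0,y0,w,h:cv2.resize(im[y0:y0+h,x0:x0+w],None,fx=5,fy=5,interpolation=cv2.INTER_CUBIC)
cv2.imwrite("pics/crop1.png",np.hstack([crop(160,175,70,80),crop(280,170,70,80+0)]))
m=cv2.inRange(hsv,(3,120,60),(16,255,255)); n,l,st,ce=cv2.connectedComponentsWithStats(m)
for i in range(1,n):
    if st[i,4]>60: print("orange",st[i],ce[i].round(1),onz(c,ce[i],.03).round(3))
for nm,lo,hi in(("green",(60,60,20),(95,255,255)),("purple",(125,80,30),(160,255,255))):
    m=cv2.inRange(hsv,lo,hi);n,l,st,ce=cv2.connectedComponentsWithStats(m);i=1+st[1:,4].argmax();print(nm,st[i],ce[i].round(1),onz(c,ce[i],.055).round(3))
# white bits
m=cv2.inRange(hsv,(0,0,165),(180,60,255)); n,l,st,ce=cv2.connectedComponentsWithStats(m)
for i in range(1,n):
    if 6<st[i,4]<400: print("white",st[i],ce[i].round(1),onz(c,ce[i],.05).round(3))
E
```

```text
orange [316 179  14  14 105] [322.9 186.8] [ 0.58  -0.176  0.03 ]
orange [304 214  18  17 199] [311.7 223.5] [ 0.488 -0.146  0.03 ]
orange [297 252  28  27 438] [311.7 265. ] [ 0.387 -0.144  0.03 ]
green [171 202  29  23 347] [184.9 213.6] [0.512 0.165 0.055]
purple [122 144  30  49 669] [135.8 170.4] [0.619 0.288 0.055]
```

View pics/crop1.png

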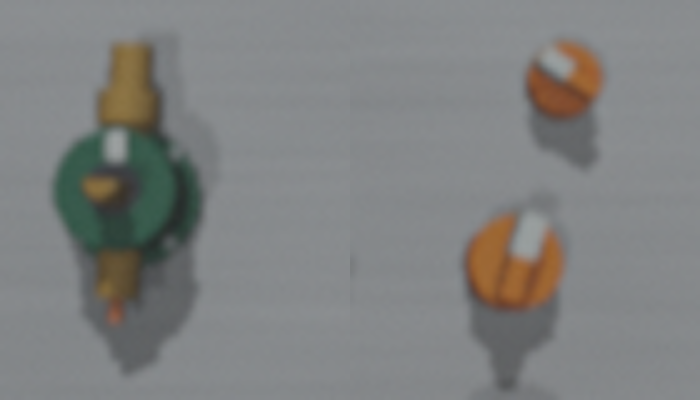

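The crop confirms it. The middle knob has its skirt centred near (515,262) with the white half pointing up and slightly right, at about -15° yaw. The green valve is centred near (117,190) with its mark pointing up, yaw about -3°. I'll turn the tool 34° first, then travel.

>>> move_arm(
  series=[
    {"delta_pos": [0, 0, 0], "dr": [0, 0, 0.019], "fingers": 1},
    {"delta_pos": [0, 0, 0], "dr": [0, 0, 0.019], "fingers": 1},
    {"delta_pos": [0, 0, 0], "dr": [0, 0, 0.019], "fingers": 1},
    {"delta_pos": [0, 0, 0], "dr": [0, 0, 0.019], "fingers": 1},
    {"delta_pos": [0, 0, 0], "dr": [0, 0, 0.019], "fingers": 1},
  ],
  force=30,
)

```text
clock: 0.57
position: [0.2172, -0.6389, 0.1832]
tcp_rot: [[0.962, -0.272, -0.0], [-0.272, -0.962, 0.001], [-0.0, -0.0, -1.0]]
ft_force: [0.4, -0.1, 0.5]
gripper_width: 0.0936
grasp_force: 0.0
```

>>> move_arm(
  series=[
    {"delta_pos": [0.105, -0.457, 0], "dr": [0, 0, 0], "fingers": 1},
    {"delta_pos": [0.105, -0.457, 0], "dr": [0, 0, 0], "fingers": 1},
    {"delta_pos": [0.105, -0.457, 0], "dr": [0, 0, 0], "fingers": 1},
    {"delta_pos": [0.105, -0.457, 0], "dr": [0, 0, 0], "fingers": 1},
    {"delta_pos": [0.105, -0.457, 0], "dr": [0, 0, 0], "fingers": 1},
  ],
)

```text
clock: 0.98
position: [0.3012, -0.4826, 0.1833]
tcp_rot: [[0.964, -0.266, -0.0], [-0.266, -0.964, 0.0], [-0.0, -0.0, -1.0]]
ft_force: [0.4, -0.5, -0.3]
gripper_width: 0.0939
grasp_force: 0.0
```

>>> move_arm(
  series=[
    {"delta_pos": [0.105, -0.457, 0], "dr": [0, 0, 0], "fingers": 1},
    {"delta_pos": [0.105, -0.457, 0], "dr": [0, 0, 0], "fingers": 1},
    {"delta_pos": [0.105, -0.457, 0], "dr": [0, 0, 0], "fingers": 1},
    {"delta_pos": [0.105, -0.457, 0], "dr": [0, 0, 0], "fingers": 1},
    {"delta_pos": [0.105, -0.457, 0], "dr": [0, 0, 0], "fingers": 1},
  ],
)

```text
clock: 1.4
position: [0.3847, -0.3279, 0.1835]
tcp_rot: [[0.964, -0.266, 0.0], [-0.266, -0.964, -0.0], [0.0, 0.0, -1.0]]
ft_force: [0.5, -0.4, -0.1]
gripper_width: 0.0939
grasp_force: 0.0
```

>>> move_arm(
  series=[
    {"delta_pos": [0.105, -0.457, 0], "dr": [0, 0, 0], "fingers": 1},
    {"delta_pos": [0.105, -0.457, 0], "dr": [0, 0, 0], "fingers": 1},
    {"delta_pos": [0.105, -0.457, 0], "dr": [0, 0, 0], "fingers": 1},
    {"delta_pos": [0.105, -0.457, 0], "dr": [0, 0, 0], "fingers": 1},
    {"delta_pos": [0.105, -0.457, 0], "dr": [0, 0, 0], "fingers": 1},
  ],
)

```text
clock: 1.82
position: [0.4683, -0.1732, 0.1836]
tcp_rot: [[0.964, -0.266, 0.0], [-0.266, -0.964, -0.0], [0.0, 0.0, -1.0]]
ft_force: [0.2, -1.0, 0.3]
gripper_width: 0.0942
grasp_force: 0.0
```

```bash
python3 - <<'E'
from h import *
c=env.get_image("wrist");cv2.imwrite("pics/w1.png",cv2.resize(c["image"],(800,600)))
s=env.read_state();print(s["clock"],s["position"],np.round(s["tcp_rot"],3).tolist(),s["qpos"].round(2) if hasattr(s["qpos"],'round') else s["qpos"])
print(-np.array(c["R"]).T@c["t"])
im=c["image"];hsv=cv2.cvtColor(im,cv2.COLOR_BGR2HSV)
m=cv2.inRange(hsv,(3,120,60),(16,255,255)); n,l,st,ce=cv2.connectedComponentsWithStats(m)
for i in range(1,n):
    if st[i,4]>60: print("orange",st[i],ce[i].round(1),onz(c,ce[i],.03).round(3))
E
```

```text
1.8667 [ 0.47157811 -0.16681963  0.18364108] [[0.966, -0.26, 0.001], [-0.26, -0.966, 0.002], [0.001, -0.002, -1.0]] [ 0.32  0.15 -0.12  1.98  0.02  1.01 -1.64]
[ 0.54771645 -0.19495051  0.38574755]
orange [206  47  36  38 892] [225.5  66.3] [ 0.585 -0.179  0.03 ]
orange [ 201  137   44   50 1300] [223.  162.6] [ 0.492 -0.149  0.03 ]
orange [ 210  217   61   66 2510] [244.  246.2] [ 0.394 -0.145  0.03 ]
```

View pics/w1.png

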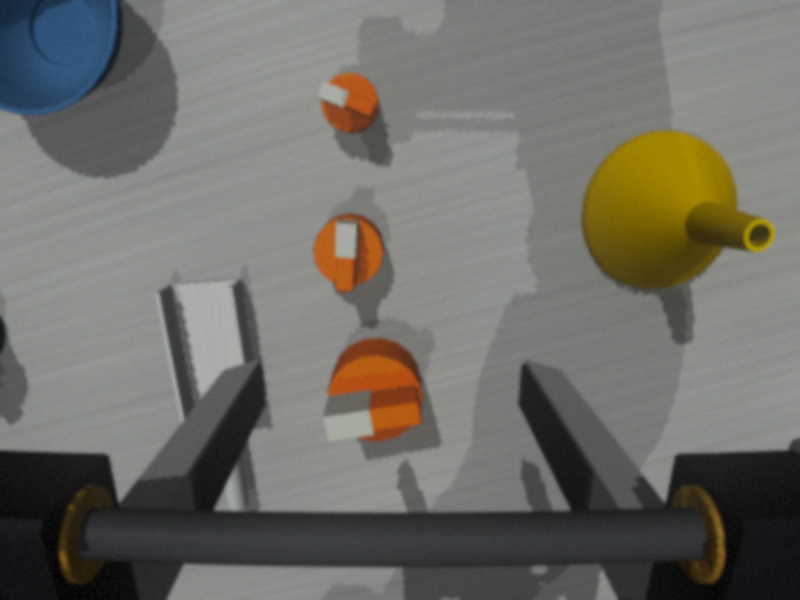

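The wrist view shows the middle knob at (348,250), with its fin from (346,223), the white end, to about (345,285), parallel to the tool's x. The large knob is clear below it. I'll compute the axis and fin direction.

```bash
python3 - <<'E'
from h import *
c=env.get_image("wrist");im=c["image"]
s=env.read_state();p=np.array(s["position"]);R=np.array(s["tcp_rot"]);print(p)
hsv=cv2.cvtColor(im,cv2.COLOR_BGR2HSV)
x0,y0=190,125; sub=hsv[y0:200,x0:260]
w=cv2.inRange(sub,(0,0,150),(180,70,255)); n,l,st,ce=cv2.connectedComponentsWithStats(w)
o=cv2.inRange(sub,(3,120,60),(16,255,255))
# white blob touching orange
od=cv2.dilate(o,np.ones((5,5)))
i=max(range(1,n),key=lambda i:((l==i)&(od>0)).sum()/ (st[i,4]+20)); wm=(l==i).astype(np.uint8)
r=cv2.minAreaRect(cv2.findContours(wm,0,2)[0][0]);print("white rect",r,st[i])
b=cv2.boxPoints(r)+[x0,y0]; P=np.array([onz(c,q,.05) for q in b]);print(P.round(4))
u=(o>0)|(wm>0);cs=max(cv2.findContours(u.astype(np.uint8),0,2)[0],key=cv2.contourArea);print(cv2.minEnclosingCircle(cs),cv2.boundingRect(cs))
e=cv2.fitEllipse(cs);print(e, onz(c,np.array(e[0])+[x0,y0],.022))
# check orange/white image gray column profile
col=223; print([tuple(hsv[y,221]) for y in range(138,190,2)])
cv2.imwrite("pics/w2.png",cv2.resize(im[120:200,185:265],None,fx=7,fy=7,interpolation=cv2.INTER_CUBIC))
E
```

```text
[ 0.47017401 -0.16969497  0.18350926]
white rect ((23.5, 52.5), (9.899495124816895, 0.0), -135.0) [20 49  8  8  8]
[[ 0.4822 -0.1339  0.05  ]
 [ 0.4822 -0.1339  0.05  ]
 [ 0.491  -0.1292  0.05  ]
 [ 0.491  -0.1292  0.05  ]]
((38.72160720825195, 37.7243766784668), 24.940881729125977) (18, 13, 44, 50)
((39.6113395690918, 36.72689437866211), (42.93185806274414, 46.85299301147461), 7.988577842712402) [ 0.49348868 -0.14865108  0.022     ]
[(np.uint8(23), np.uint8(16), np.uint8(126)), (np.uint8(8), np.uint8(102), np.uint8(128)), (np.uint8(12), np.uint8(195), np.uint8(158)), (np.uint8(14), np.uint8(196), np.uint8(178)), (np.uint8(13), np.uint8(193), np.uint8(181)), (np.uint8(13), np.uint8(189), np.uint8(178)), (np.uint8(13), np.uint8(179), np.uint8(180)), (np.uint8(13), np.uint8(176), np.uint8(180)), (np.uint8(13), np.uint8(179), np.uint8(178)), (np.uint8(13), np.uint8(163), np.uint8(178)), (np.uint8(13), np.uint8(156), np.uint8(180)), (np.uint8(13), np.uint8(158), np.uint8(178)), (np.uint8(13), np.uint8(148), np.uint8(179)), (np.uint8(12), np.uint8(146), np.uint8(177)), (np.uint8(12), np.uint8(189), np.uint8(170)), (np.uint8(13), np.uint8(216), np.uint8(172)), (np.uint8(13), np.uint8(215), np.uint8(174)), (np.uint8(13), np.uint8(216), np.uint8(172)), (np.uint8(12), np.uint8(217), np.uint8(175)), (np.uint8(12), np.uint8(217), np.uint8(175)), (np.uint8(13), np.uint8(220), np.uint8(176)), (np.uint8(13), np.uint8(216), np.uint8(175)), (np.uint8(10), np.uint8(152), np.uint8(148)), (np.uint8(7), np.uint8(98), np.uint8(130)), (np.uint8(10), np.uint8(65), np.uint8(118)), (np.uint8(15), np.uint8(13), np.uint8(115))]
```

View pics/w2.png

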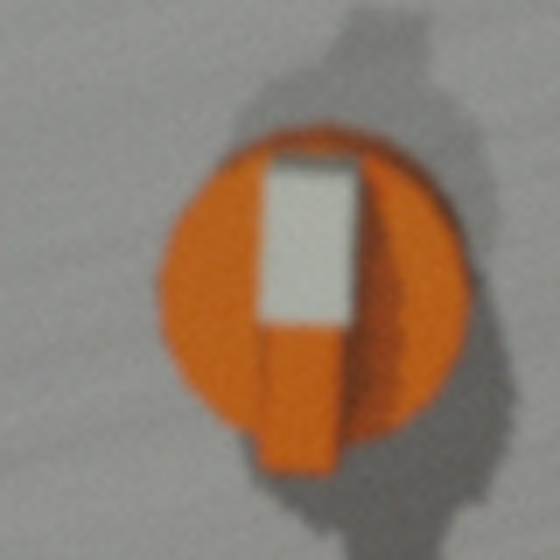

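Crop: the fin's top face has corners (272,160), (356,165), (338,472) and (257,470); the white half is at the top.

```bash
python3 - <<'E'
from h import *
c=env.get_image("wrist");s=env.read_state();p=np.array(s["position"]);R=np.array(s["tcp_rot"]);print(p,s["clock"])
g=lambda x,y:onz(c,np.array([x+.0,y])/7+[185-.43,120-.43],.05)
a,b,d,e=g(272,160),g(356,165),g(338,472),g(257,470)
w=(a+b)/2;o=(d+e)/2;ctr=(w+o)/2
yaw=np.arctan2(*(w-o)[1::-1]);print("ctr",ctr,"len",np.linalg.norm(w-o),"wid",np.linalg.norm(a-b),"yaw",np.degrees(yaw),"tool",np.degrees(np.arctan2(R[1,0],R[0,0])))
print("split",g(303,323))
print("d tool mm",1e3*R.T@(np.array([ctr[0],ctr[1],.0])-p))
t=env.get_image("top")
f=lambda x,y,z:onz(t,np.array([x,y])/5+[160-.4,175-.4],z)
print("house",f(117,190,.055)); A=f(132,43,.026);B=f(115,315,.026);print("pipe",A,B,np.degrees(np.arctan2(*(A-B)[1::-1])),np.linalg.norm(A-B))
E
```

```text
[ 0.46885803 -0.1723055   0.18337963] 1.9667
ctr [ 0.49345402 -0.15235646  0.05      ] len 0.04485357048025878 wid 0.011815012576947588 yaw -19.039447407305598 tool -15.162201752771654
split [ 0.4930392  -0.15185781  0.05      ]
d tool mm [ 18.55121485 -25.59002248 183.39034312]
house [0.51427496 0.16925875 0.055     ]
pipe [0.5912601  0.16823985 0.026     ] [0.45483137 0.17420742 0.026     ] -2.5045973277258953 0.1365591766039573
```

>>> move_arm(
  series=[
    {"delta_pos": [0.107, -0.216, 0], "dr": [0, 0, 0], "fingers": 1},
    {"delta_pos": [0.107, -0.216, 0], "dr": [0, 0, 0.01], "fingers": 1},
    {"delta_pos": [0, 0, 0.4], "dr": [0, 0, 0], "fingers": 1},
    {"delta_pos": [0, 0, 0.3], "dr": [0, 0, 0], "fingers": 1},
    {"delta_pos": [0, 0, 0], "dr": [0, 0, 0], "fingers": 0.2},
  ],
)

```text
clock: 2.43
position: [0.4892, -0.1484, 0.1274]
tcp_rot: [[0.945, -0.327, -0.006], [-0.327, -0.945, 0.001], [-0.006, 0.001, -1.0]]
ft_force: [-1.7, -0.2, -0.7]
gripper_width: 0.0903
grasp_force: 0.0
```

>>> move_arm(
  series=[
    {"delta_pos": [0, 0, 0], "dr": [0, 0, 0], "fingers": 0.2},
    {"delta_pos": [0, 0, 0], "dr": [0, 0, 0], "fingers": 0.2},
    {"delta_pos": [0, 0, 0], "dr": [0, 0, 0], "fingers": 0.2},
    {"delta_pos": [0, 0, 0], "dr": [0, 0, 0], "fingers": 0.2},
  ],
)

```text
clock: 2.77
position: [0.4926, -0.1483, 0.1323]
tcp_rot: [[0.945, -0.326, 0.002], [-0.326, -0.945, -0.0], [0.002, -0.0, -1.0]]
ft_force: [-0.8, 0.1, 0.8]
gripper_width: 0.0639
grasp_force: 0.0
```

```bash
python3 - <<'E'
from h import *
import pickle
c=env.get_image("wrist");s=env.read_state();print(s["clock"],s["position"],np.round(s["tcp_rot"],4).tolist(),s["gripper_width"])
pickle.dump((c,s),open("w3.pkl","wb"))
u,v=proj(c,np.array([.4945,-.150,.04])).astype(int);u0,v0=max(u-50,0),max(v-50,0);print(u0,v0)
cv2.imwrite("pics/w3.png",cv2.resize(c["image"][v0:v0+100,u0:u0+100],None,fx=6,fy=6,interpolation=cv2.INTER_CUBIC))
E
```

```text
2.8167 [ 0.49249298 -0.14820821  0.13208655] [[0.9453, -0.3263, 0.0016], [-0.3263, -0.9453, -0.0004], [0.0016, -0.0002, -1.0]] 0.06008459221156435
201 141
```

View pics/w3.png

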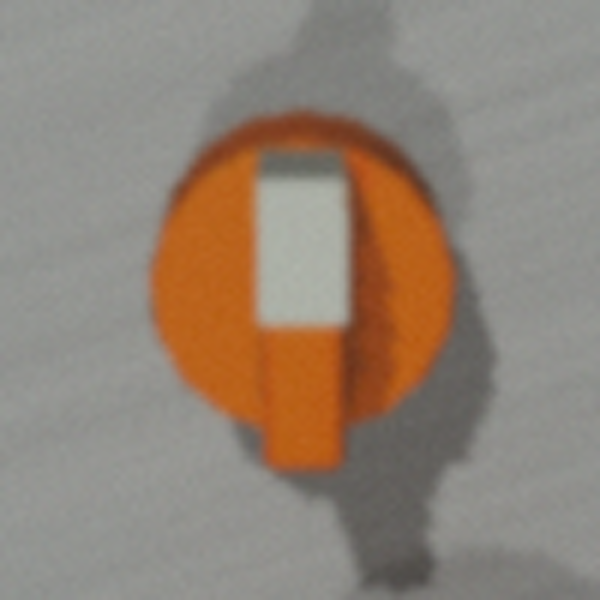

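Crop: the fin's top face has corners (257,180), (350,180), (342,470) and (267,470), now square to the tool.

```bash
python3 - <<'E'
from h import *
import pickle
c,s=pickle.load(open("w3.pkl","rb"));p=np.array(s["position"]);R=np.array(s["tcp_rot"])
g=lambda x,y:onz(c,np.array([x,y])/6+[201-.42,141-.42],.05)
a,b,d,e=g(257,180),g(350,180),g(342,470),g(267,470)
w=(a+b)/2;o=(d+e)/2;ctr=(w+o)/2
print("ctr",ctr,"len",np.linalg.norm(w-o),np.linalg.norm(a-b),"yaw",np.degrees(np.arctan2(*(w-o)[1::-1])),"tool",np.degrees(np.arctan2(R[1,0],R[0,0])),g(303,325))
print("d tool mm",1e3*R.T@(np.array([ctr[0],ctr[1],.0])-p))
E
```

```text
ctr [ 0.49383115 -0.14909833  0.05      ] len 0.043598939934427865 0.013185433588080204 yaw -18.83428376455544 tool -19.044932391065934 [ 0.49429648 -0.14910402  0.05      ]
d tool mm [  1.33752535   0.42852463 132.08885864]
```

>>> move_arm(
  series=[
    {"delta_pos": [0.018, 0.005, 0.4], "dr": [0, 0, 0], "fingers": 0.2},
    {"delta_pos": [0, 0, 0.4], "dr": [0, 0, 0], "fingers": 0.2},
    {"delta_pos": [0, 0, 0.3], "dr": [0, 0, 0], "fingers": 0.2},
    {"delta_pos": [0, 0, 0.2], "dr": [0, 0, 0], "fingers": 0.2},
    {"delta_pos": [0, 0, 0], "dr": [0, 0, 0], "fingers": 0.2},
  ],
)

```text
clock: 3.23
position: [0.4916, -0.1483, 0.0313]
tcp_rot: [[0.945, -0.326, -0.003], [-0.326, -0.945, 0.001], [-0.004, 0.0, -1.0]]
ft_force: [-0.9, -0.1, -0.1]
gripper_width: 0.0561
grasp_force: 0.0
```

>>> move_arm(
  series=[
    {"delta_pos": [0, 0, 0], "dr": [0, 0, 0], "fingers": 0.2},
    {"delta_pos": [0, 0, 0], "dr": [0, 0, 0], "fingers": 0.2},
    {"delta_pos": [0, 0, 0], "dr": [0, 0, 0], "fingers": 0.2},
  ],
)

```text
clock: 3.48
position: [0.4941, -0.1489, 0.0349]
tcp_rot: [[0.945, -0.326, 0.002], [-0.326, -0.945, -0.0], [0.002, -0.0, -1.0]]
ft_force: [-0.0, 0.9, 0.6]
gripper_width: 0.0565
grasp_force: 0.0
```

>>> move_arm(
  series=[
    {"delta_pos": [0, 0, 0.04], "dr": [0, 0, 0], "fingers": 0.2},
    {"delta_pos": [0, 0, 0], "dr": [0, 0, 0], "fingers": -1},
    {"delta_pos": [0, 0, 0], "dr": [0, 0, 0], "fingers": -1},
    {"delta_pos": [0, 0, 0], "dr": [0, 0, 0], "fingers": -1},
    {"delta_pos": [0, 0, 0], "dr": [0, 0, 0], "fingers": -1},
  ],
  force=45,
)

```text
clock: 3.9
position: [0.4932, -0.1487, 0.0306]
tcp_rot: [[0.945, -0.326, 0.0], [-0.326, -0.945, 0.0], [0.0, -0.0, -1.0]]
ft_force: [0.2, -1.0, -1.2]
gripper_width: 0.033
grasp_force: 0.0
```

>>> move_arm(
  series=[
    {"delta_pos": [0, 0, 0], "dr": [0, 0, 0], "fingers": -1},
    {"delta_pos": [0, 0, 0], "dr": [0, 0, 0], "fingers": -1},
    {"delta_pos": [0, 0, 0], "dr": [0, 0, 0], "fingers": -1},
    {"delta_pos": [0, 0, 0], "dr": [0, 0, 0], "fingers": -1},
    {"delta_pos": [0, 0, 0], "dr": [0, 0, 0], "fingers": -1},
  ],
)

```text
clock: 4.32
position: [0.4932, -0.1486, 0.0305]
tcp_rot: [[0.945, -0.326, 0.0], [-0.326, -0.945, 0.0], [0.0, -0.0, -1.0]]
ft_force: [0.0, -0.1, 0.2]
gripper_width: 0.0013
grasp_force: 0.0
```

```bash
python3 - <<'E'
from h import *
c=env.get_image("wrist");s=env.read_state();print(s["gripper_width"],s["grasp_force"],s["position"])
d=env.get_image("scene")
print(proj(c,s["position"]),proj(d,s["position"]))
u,v=proj(d,s["position"]).astype(int)
cv2.imwrite("pics/w4.png",np.hstack([cv2.resize(c["image"],(450,338)),cv2.resize(d["image"][v-50:v+50,u-50:u+50],(338,338))]))
E
```

```text
0.0008173059920152158 0.0 [ 0.4931181  -0.14865627  0.03047547]
[251.00435144 232.53024863] [192.02804376 219.89524467]
```

View pics/w4.png

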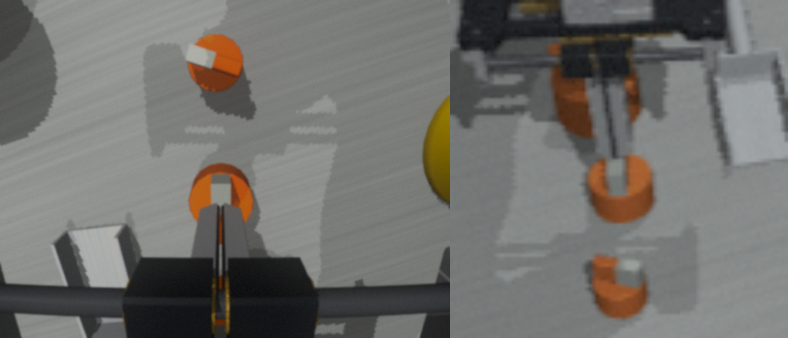

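```bash
python3 - <<'E'
from h import *
c=env.get_image("wrist");d=env.get_image("scene")
a=c["image"][170:290,200:300]; b=d["image"][195:245,170:211]
cv2.imwrite("pics/w5.png",np.hstack([cv2.resize(a,(400,480),interpolation=2),cv2.resize(b,(394,480),interpolation=2)]))
E
```

```text
(no output)
```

View pics/w5.png

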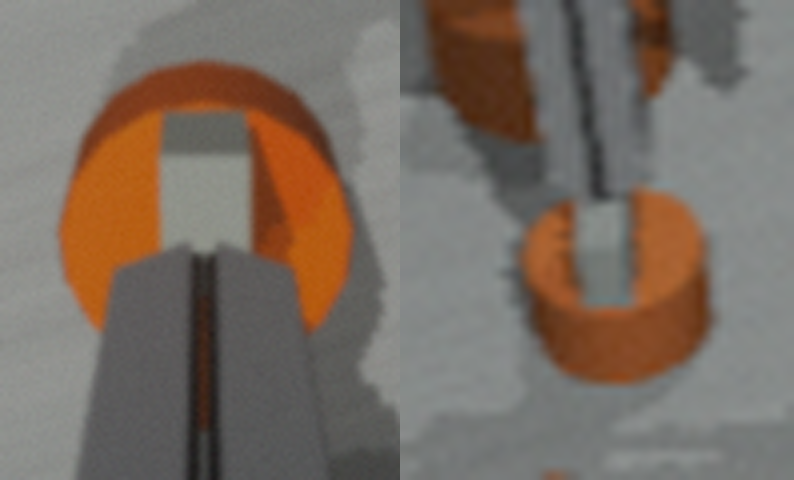

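The view shows the fingers closed just above the fin: the tips sit at fin-top height (about z 50 mm) over the white/orange split, although the state reads z = 30 mm. So the real tips are about 19 mm higher than reported. I'll open to 32 mm and do a guarded descent.

>>> move_arm(
  series=[
    {"delta_pos": [0, 0, -0.05], "dr": [0, 0, 0], "fingers": -0.3},
    {"delta_pos": [0, 0, 0], "dr": [0, 0, 0], "fingers": -0.3},
    {"delta_pos": [0, 0, 0], "dr": [0, 0, 0], "fingers": -0.3},
    {"delta_pos": [0, 0, 0], "dr": [0, 0, 0], "fingers": -0.3},
    {"delta_pos": [0, 0, 0], "dr": [0, 0, 0], "fingers": -0.3},
  ],
)

```text
clock: 4.93
position: [0.4931, -0.1487, 0.0342]
tcp_rot: [[0.945, -0.326, -0.0], [-0.326, -0.945, 0.0], [-0.0, -0.0, -1.0]]
ft_force: [-0.9, -0.5, 0.6]
gripper_width: 0.0299
grasp_force: 0.0
```

>>> move_arm(
  series=[
    {"delta_pos": [0, 0, 0.07], "dr": [0, 0, 0], "fingers": -0.3},
    {"delta_pos": [0, 0, 0.07], "dr": [0, 0, 0], "fingers": -0.3},
    {"delta_pos": [0, 0, 0], "dr": [0, 0, 0], "fingers": -0.3},
  ],
)

```text
clock: 5.18
position: [0.4924, -0.1485, 0.0225]
tcp_rot: [[0.945, -0.326, -0.001], [-0.326, -0.945, 0.0], [-0.002, 0.0, -1.0]]
ft_force: [-1.0, 0.1, -0.6]
gripper_width: 0.0325
grasp_force: 0.0
```

>>> move_arm(
  series=[
    {"delta_pos": [0.01, 0, 0.06], "dr": [0, 0, 0], "fingers": -0.3},
    {"delta_pos": [0, 0, 0.06], "dr": [0, 0, 0], "fingers": -0.3},
    {"delta_pos": [0, 0, 0], "dr": [0, 0, 0], "fingers": -0.3},
    {"delta_pos": [0, 0, 0], "dr": [0, 0, 0], "fingers": -0.3},
  ],
)

```text
clock: 5.52
position: [0.4936, -0.1488, 0.0144]
tcp_rot: [[0.945, -0.326, -0.001], [-0.326, -0.945, 0.0], [-0.001, 0.0, -1.0]]
ft_force: [-0.1, -0.3, -0.2]
gripper_width: 0.033
grasp_force: 0.0
```

>>> move_arm(
  series=[
    {"delta_pos": [0, 0, 0.03], "dr": [0, 0, 0], "fingers": -0.3},
    {"delta_pos": [0, 0, 0], "dr": [0, 0, 0], "fingers": -0.3},
    {"delta_pos": [0, 0, 0], "dr": [0, 0, 0], "fingers": -1},
    {"delta_pos": [0, 0, 0], "dr": [0, 0, 0], "fingers": -1},
    {"delta_pos": [0, 0, 0], "dr": [0, 0, 0], "fingers": -1},
  ],
  force=45,
)

```text
clock: 5.93
position: [0.4939, -0.1489, 0.0126]
tcp_rot: [[0.945, -0.326, 0.0], [-0.326, -0.945, 0.0], [0.0, -0.0, -1.0]]
ft_force: [0.3, -0.2, -0.3]
gripper_width: 0.0164
grasp_force: 0.0
```

>>> move_arm(
  series=[
    {"delta_pos": [0, 0, 0], "dr": [0, 0, 0], "fingers": -1},
    {"delta_pos": [0, 0, 0], "dr": [0, 0, 0], "fingers": -1},
    {"delta_pos": [0, 0, 0], "dr": [0, 0, 0], "fingers": -1},
  ],
)

```text
clock: 6.18
position: [0.4938, -0.1489, 0.0125]
tcp_rot: [[0.945, -0.326, 0.0], [-0.326, -0.945, 0.0], [0.0, -0.0, -1.0]]
ft_force: [0.5, -0.3, 0.8]
gripper_width: 0.0106
grasp_force: 45.0
```

>>> move_arm(
  series=[
    {"delta_pos": [0, 0, -0.2], "dr": [0, 0, 0], "fingers": -1},
    {"delta_pos": [0, 0, -0.4], "dr": [0, 0, 0], "fingers": -1},
    {"delta_pos": [0, 0, -0.4], "dr": [0, 0, 0], "fingers": -1},
    {"delta_pos": [0, 0, -0.4], "dr": [0, 0, 0], "fingers": -1},
    {"delta_pos": [0, 0, -0.2], "dr": [0, 0, 0], "fingers": -1},
  ],
)

```text
clock: 6.6
position: [0.495, -0.1492, 0.1358]
tcp_rot: [[0.945, -0.326, 0.003], [-0.326, -0.945, -0.001], [0.003, -0.0, -1.0]]
ft_force: [1.8, -0.1, -0.4]
gripper_width: 0.0117
grasp_force: 45.0
```

>>> move_arm(
  series=[
    {"delta_pos": [0, 0, 0], "dr": [0, 0, -0.0153], "fingers": -1},
    {"delta_pos": [0, 0, 0], "dr": [0, 0, -0.0153], "fingers": -1},
    {"delta_pos": [0, 0, 0], "dr": [0, 0, -0.0153], "fingers": -1},
    {"delta_pos": [0, 0, 0], "dr": [0, 0, 0], "fingers": -1},
  ],
)

```text
clock: 6.93
position: [0.4937, -0.1489, 0.1326]
tcp_rot: [[0.999, -0.039, 0.0], [-0.039, -0.999, 0.0], [0.0, -0.0, -1.0]]
ft_force: [0.1, -0.3, -0.9]
gripper_width: 0.0116
grasp_force: 45.0
```

>>> move_arm(
  series=[
    {"delta_pos": [-0.091, -0.424, 0], "dr": [0, 0, 0], "fingers": -1},
    {"delta_pos": [-0.091, -0.424, 0], "dr": [0, 0, 0], "fingers": -1},
    {"delta_pos": [-0.091, -0.424, 0], "dr": [0, 0, 0], "fingers": -1},
    {"delta_pos": [-0.091, -0.424, 0], "dr": [0, 0, 0], "fingers": -1},
    {"delta_pos": [-0.091, -0.424, 0], "dr": [0, 0, 0], "fingers": -1},
  ],
)

```text
clock: 7.35
position: [0.4661, 0.0128, 0.1325]
tcp_rot: [[0.999, -0.048, 0.0], [-0.048, -0.999, 0.0], [0.0, -0.0, -1.0]]
ft_force: [0.8, 0.7, -0.7]
gripper_width: 0.0117
grasp_force: 45.0
```

>>> move_arm(
  series=[
    {"delta_pos": [-0.091, -0.424, 0], "dr": [0, 0, 0], "fingers": -1},
    {"delta_pos": [-0.091, -0.424, 0], "dr": [0, 0, 0], "fingers": -1},
    {"delta_pos": [-0.091, -0.424, 0], "dr": [0, 0, 0], "fingers": -1},
    {"delta_pos": [-0.091, -0.424, 0], "dr": [0, 0, 0], "fingers": -1},
    {"delta_pos": [-0.091, -0.424, 0], "dr": [0, 0, 0], "fingers": -1},
  ],
)

```text
clock: 7.77
position: [0.4389, 0.1732, 0.1326]
tcp_rot: [[0.999, -0.048, 0.0], [-0.048, -0.999, 0.0], [0.0, -0.0, -1.0]]
ft_force: [1.3, -1.1, -0.7]
gripper_width: 0.0115
grasp_force: 45.0
```

>>> move_arm(
  series=[
    {"delta_pos": [0, 0, 0], "dr": [0, 0, 0], "fingers": -1},
    {"delta_pos": [0, 0, 0], "dr": [0, 0, 0], "fingers": -1},
    {"delta_pos": [0, 0, 0], "dr": [0, 0, 0], "fingers": -1},
    {"delta_pos": [0, 0, 0], "dr": [0, 0, 0], "fingers": -1},
    {"delta_pos": [0, 0, 0], "dr": [0, 0, 0], "fingers": -1},
  ],
)

```text
clock: 8.18
position: [0.4397, 0.1707, 0.1325]
tcp_rot: [[0.999, -0.046, -0.0], [-0.046, -0.999, -0.0], [-0.0, 0.0, -1.0]]
ft_force: [1.4, -0.4, -0.9]
gripper_width: 0.0116
grasp_force: 45.0
```

```bash
python3 - <<'E'
from h import *
import pickle
c=env.get_image("wrist");s=env.read_state();print(s["clock"],s["position"],np.round(s["tcp_rot"],4).tolist(),s["gripper_width"],s["grasp_force"],s["qpos"])
pickle.dump((c,s),open("w6.pkl","wb"));cv2.imwrite("pics/w6.png",cv2.resize(c["image"],(800,600),interpolation=2))
E
```

```text
8.2333 [0.43972725 0.17078322 0.13248979] [[0.9989, -0.0459, -0.0], [-0.0459, -0.9989, -0.0002], [-0.0, 0.0002, -1.0]] 0.011556036437660712 44.992870688438416 [-0.13168899  0.17890668 -0.41291109  2.08054971  0.09155176  0.8990646
 -2.21253654]
```

View pics/w6.png

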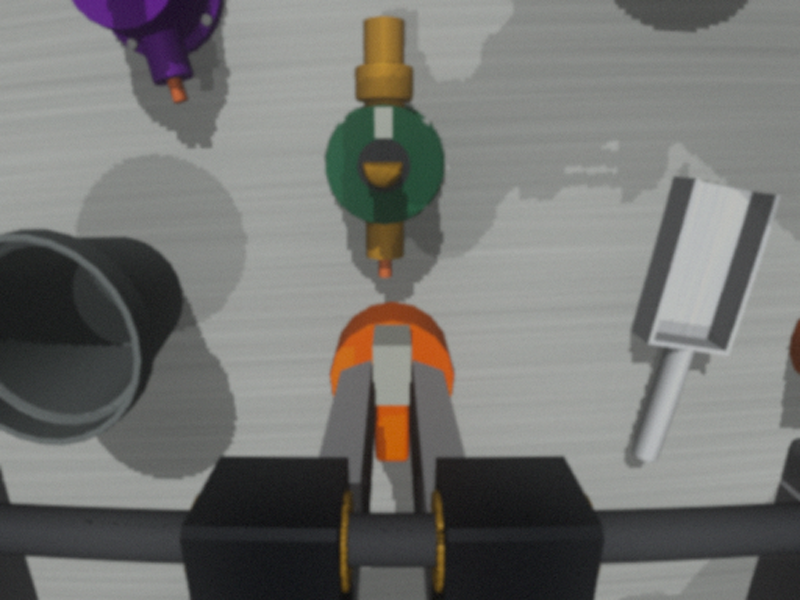

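Wrist view: the knob is held straight, with its fin from (391,345) to (392,460) and the split at (392,405). The valve housing is centred at (385,162), its mark at (384,120), the shaft flat near (382,164), and the pipe runs from (384,18) to (386,275).

```bash
python3 - <<'E'
from h import *
import pickle
c,s=pickle.load(open("w6.pkl","rb"));p=np.array(s["position"]);R=np.array(s["tcp_rot"])
q=lambda x,y,z:onz(c,np.array([x,y])*.64-.18,z)
A=q(384,18,.033);B=q(386,272,.026);print("pipe yaw",np.degrees(np.arctan2(*(A-B)[1::-1])),"tool",np.degrees(np.arctan2(R[1,0],R[0,0])))
im=c["image"];hsv=cv2.cvtColor(im,cv2.COLOR_BGR2HSV)
m=cv2.inRange(hsv[60:150,195:300],(60,60,20),(95,255,255));cs=max(cv2.findContours(m,0,2)[0],key=cv2.contourArea)
r=cv2.boundingRect(cs);print("green box",r)
print("house L/R/T/B",q(326,162,.055),q(444,162,.055),q(385,103,.055),q(385,221,.055))
print("tip flat mid",q(382,164,.091), "D l/r", q(361,164,.091),q(404,164,.091),"back",q(382,188,.091))
m1,m2=q(384,108,.055),q(384,137,.055);print("mark",m1,m2)
kz=p[2]-.0125
f1,f2,f3=q(391,345,kz+.05),q(392,405,kz+.05),q(392,460,kz+.05)
print("fin",f1,f2,f3,"ctr",(f1+f3)/2,"len",np.linalg.norm(f1-f3),"yaw",np.degrees(np.arctan2(*(f1-f3)[1::-1])))
E
```

```text
pipe yaw -2.38627736153988 tool -2.6320769693324766
green box (14, 9, 75, 73)
house L/R/T/B [0.51993118 0.20047623 0.055     ] [0.51711419 0.14037206 0.055     ] [0.54712908 0.1690085  0.055     ] [0.48843555 0.17189923 0.055     ]
tip flat mid [0.51811035 0.17132873 0.091     ] D l/r [0.51855714 0.18065001 0.091     ] [0.5176591  0.16156607 0.091     ] back [0.50761105 0.17186058 0.091     ]
mark [0.5447672  0.16962317 0.055     ] [0.53077337 0.17031591 0.055     ]
fin [0.46164831 0.16985636 0.16998979] [0.4398935  0.17053062 0.16998979] [0.41839365 0.1715219  0.16998979] ctr [0.44002098 0.17068913 0.16998979] len 0.04328670719138355 yaw -2.20511350117122
```

>>> move_arm(
  series=[
    {"delta_pos": [0.345, -0.017, 0], "dr": [0, 0, 0], "fingers": -1},
    {"delta_pos": [0.345, -0.017, 0], "dr": [0, 0, 0], "fingers": -1},
    {"delta_pos": [0.345, -0.017, 0], "dr": [0, 0, 0], "fingers": -1},
    {"delta_pos": [0, 0, 0], "dr": [0, 0, 0], "fingers": -1},
    {"delta_pos": [0, 0, 0], "dr": [0, 0, 0], "fingers": -1},
  ],
)

```text
clock: 8.65
position: [0.518, 0.1714, 0.1321]
tcp_rot: [[0.999, -0.046, -0.001], [-0.046, -0.999, 0.0], [-0.001, -0.0, -1.0]]
ft_force: [-0.5, -0.5, -0.5]
gripper_width: 0.0117
grasp_force: 45.0
```

>>> move_arm(
  series=[
    {"delta_pos": [0, 0, 0.2], "dr": [0, 0, 0], "fingers": -1},
    {"delta_pos": [0, 0, 0.08], "dr": [0, 0, 0], "fingers": -1},
    {"delta_pos": [0, 0, 0], "dr": [0, 0, 0], "fingers": -1},
    {"delta_pos": [0, 0, 0], "dr": [0, 0, 0], "fingers": -1},
    {"delta_pos": [0, 0, 0], "dr": [0, 0, 0], "fingers": -1},
  ],
)

```text
clock: 9.07
position: [0.5172, 0.1722, 0.112]
tcp_rot: [[0.999, -0.044, 0.0], [-0.044, -0.999, 0.0], [0.0, -0.0, -1.0]]
ft_force: [-0.0, 0.6, -0.6]
gripper_width: 0.0119
grasp_force: 45.0
```

>>> move_arm(
  series=[
    {"delta_pos": [0.007, 0.015, 0], "dr": [0, 0, 0], "fingers": -1},
    {"delta_pos": [0, 0, 0.05], "dr": [0, 0, 0], "fingers": -1},
    {"delta_pos": [0, 0, 0.05], "dr": [0, 0, 0], "fingers": -1},
    {"delta_pos": [0, 0, 0.04], "dr": [0, 0, 0], "fingers": -1},
    {"delta_pos": [0, 0, 0], "dr": [0, 0, 0], "fingers": -1},
  ],
)

```text
clock: 9.48
position: [0.5173, 0.1709, 0.1002]
tcp_rot: [[0.999, -0.044, -0.001], [-0.044, -0.999, -0.0], [-0.001, 0.0, -1.0]]
ft_force: [-0.9, 0.4, -1.3]
gripper_width: 0.0116
grasp_force: 45.0
```

>>> move_arm(
  series=[
    {"delta_pos": [0, 0, 0.03], "dr": [0, 0, 0], "fingers": -1},
    {"delta_pos": [0, 0, 0.03], "dr": [0, 0, 0], "fingers": -1},
    {"delta_pos": [0, 0, 0], "dr": [0, 0, 0], "fingers": -1},
  ],
)

```text
clock: 9.73
position: [0.5175, 0.171, 0.0961]
tcp_rot: [[0.999, -0.044, -0.0], [-0.044, -0.999, -0.0], [-0.0, 0.0, -1.0]]
ft_force: [-1.1, -0.2, -0.9]
gripper_width: 0.0116
grasp_force: 45.0
```

No contact force with the underside 7 mm below the tip, so the shaft is in the bore. Continuing down.

>>> move_arm(
  series=[
    {"delta_pos": [0, 0, 0.05], "dr": [0, 0, 0], "fingers": -1},
    {"delta_pos": [0, 0, 0.05], "dr": [0, 0, 0], "fingers": -1},
    {"delta_pos": [0, 0, 0.05], "dr": [0, 0, 0], "fingers": -1},
    {"delta_pos": [0, 0, 0], "dr": [0, 0, 0], "fingers": -1},
  ],
)

```text
clock: 10.07
position: [0.5173, 0.1709, 0.0844]
tcp_rot: [[0.999, -0.044, -0.001], [-0.044, -0.999, -0.0], [-0.001, 0.0, -1.0]]
ft_force: [-0.2, -0.6, -0.9]
gripper_width: 0.0118
grasp_force: 45.0
```

>>> move_arm(
  series=[
    {"delta_pos": [0, 0, 0.04], "dr": [0, 0, 0], "fingers": -1},
    {"delta_pos": [0, 0, 0.03], "dr": [0, 0, 0], "fingers": -1},
    {"delta_pos": [0, 0, 0], "dr": [0, 0, 0], "fingers": -1},
    {"delta_pos": [0, 0, 0], "dr": [0, 0, 0], "fingers": -1},
  ],
)

```text
clock: 10.4
position: [0.5179, 0.1712, 0.0802]
tcp_rot: [[0.999, -0.044, 0.0], [-0.044, -0.999, 0.0], [0.0, -0.0, -1.0]]
ft_force: [-1.4, -0.7, 5.0]
gripper_width: 0.0114
grasp_force: 45.0
```

>>> move_arm(
  series=[
    {"delta_pos": [0, 0, 0.04], "dr": [0, 0, 0], "fingers": -1},
    {"delta_pos": [0, 0, 0.04], "dr": [0, 0, 0], "fingers": -1},
    {"delta_pos": [0, 0, 0.03], "dr": [0, 0, 0], "fingers": -1},
    {"delta_pos": [0, 0, 0], "dr": [0, 0, 0], "fingers": -1},
  ],
  force=60,
)

```text
clock: 10.73
position: [0.518, 0.1712, 0.072]
tcp_rot: [[0.999, -0.044, 0.001], [-0.044, -0.999, 0.0], [0.001, -0.0, -1.0]]
ft_force: [-2.0, -1.4, 11.2]
gripper_width: 0.0119
grasp_force: 60.0
```

>>> move_arm(
  series=[
    {"delta_pos": [0, 0, 0.02], "dr": [0, 0, 0], "fingers": -1},
    {"delta_pos": [0, 0, 0], "dr": [0, 0, 0], "fingers": -1},
    {"delta_pos": [0, 0, 0], "dr": [0, 0, 0], "fingers": -1},
  ],
)

```text
clock: 10.98
position: [0.5181, 0.1712, 0.0713]
tcp_rot: [[0.999, -0.044, 0.001], [-0.044, -0.999, 0.0], [0.001, -0.0, -1.0]]
ft_force: [-4.8, -1.4, 17.5]
gripper_width: 0.0113
grasp_force: 60.0
```

>>> move_arm(
  series=[
    {"delta_pos": [0, 0, 0.015], "dr": [0, 0, 0], "fingers": -1},
    {"delta_pos": [0, 0, 0], "dr": [0, 0, 0], "fingers": -1},
    {"delta_pos": [0, 0, 0], "dr": [0, 0, 0], "fingers": -1},
    {"delta_pos": [0, 0, 0], "dr": [0, 0, 0], "fingers": -1},
    {"delta_pos": [0, 0, 0], "dr": [0, 0, 0], "fingers": -1},
  ],
)

```text
clock: 11.4
position: [0.5185, 0.1713, 0.0711]
tcp_rot: [[0.999, -0.044, 0.002], [-0.044, -0.999, 0.0], [0.002, -0.0, -1.0]]
ft_force: [-8.7, -3.5, 31.9]
gripper_width: 0.0118
grasp_force: 60.0
```

```bash
python3 - <<'E'
from h import *
c=env.get_image("wrist");d=env.get_image("scene");s=env.read_state();print(s["clock"],s["position"],s["ft_force"],s["grasp_force"])
u,v=proj(d,s["position"]).astype(int)
cv2.imwrite("pics/w7.png",np.hstack([cv2.resize(c["image"][150:350,150:350],(390,390),interpolation=2),cv2.resize(d["image"][v-40:v+40,u-40:u+40],(390,390),interpolation=2)]))
E
```

```text
11.5 [0.51843183 0.17133712 0.07104942] [-8.88301435 -4.03548272 31.68780969] 60.037275552749634
```

View pics/w7.png

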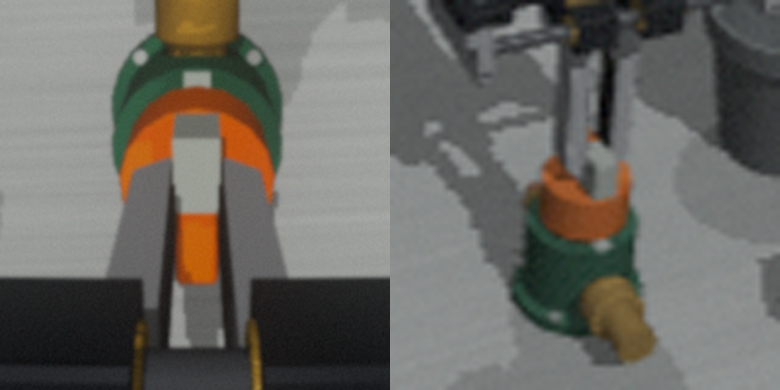

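The knob sits on the housing with only a small gap. Its white half at (197,170) lines up with the valve mark at (197,78), and it is bottomed at about 32 N. I'll ease off slightly, then hand in.

>>> move_arm(
  series=[
    {"delta_pos": [0, 0, -0.008], "dr": [0, 0, 0], "fingers": -1},
    {"delta_pos": [0, 0, 0], "dr": [0, 0, 0], "fingers": -1},
    {"delta_pos": [0, 0, 0], "dr": [0, 0, 0], "fingers": -1},
    {"delta_pos": [0, 0, 0], "dr": [0, 0, 0], "fingers": -1},
  ],
)

```text
clock: 11.83
position: [0.5183, 0.1713, 0.0712]
tcp_rot: [[0.999, -0.044, 0.001], [-0.044, -0.999, 0.0], [0.001, -0.0, -1.0]]
ft_force: [-6.1, -3.3, 24.1]
gripper_width: 0.0116
grasp_force: 60.0
```

```bash
python3 -c "
from cell import env
print(env.hand_in())"
```

```text
the job is handed in; nothing more can be done
None
```

The middle-sized orange knob is home on the green valve's D-shaft, white half in line with the mark, and the arm is still holding the shaft on its bottom stop at about 24 N; the job was handed in at about 12 s (no verdict was returned).

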